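Clamp the topping jar with its key and twist off the cap

TASK

Take the blue-headed key out of its wooden rest, push it home into the brass lock of the jar clamp and turn it clockwise as far as it goes (just under a quarter turn), so that the clamp grips the red jar; leave the key in the lock. Then twist the jar's yellow cap anticlockwise until its lugs come free, stop turning there (between an eighth and a quarter turn, about 65 degrees, is right), and lift it straight up, off the neck. Finish while still holding the cap level and still, a finger's breadth or two clear of the neck straight above the clamped jar, without letting go or putting it down, and leave everything else on the table where it is.

Things in the scene. Friction and masses are not known exactly. Their poses are not given: they have to be found in the camera images.
- key_grip (a point): centre of the clamp key's blue head: 40 mm (key x) by 14 mm (key y) by 28 mm high; pinch it across the 14 mm, fingers closing along key y. Below it a steel shank 12 mm square, flats along key x and y, foot tapered, ends 48 mm below this point. It starts upright, shank 22 mm deep in a square hole of a wooden rest block (50 mm square, 30 mm high), and draws straight up. 80 g
- key_tip (a point): centre of the foot of the key's shank; axes as the key, z up along it
- keyhole (a point): centre of the mouth of the square hole in the clamp's brass lock, 66 mm above the table, opening up. Hole 13.8 mm wide, 24 mm deep, sides along this point's x and y (they turn with the lock); the shank fits in any of four quarter-turn positions. Key home: tip 24 mm below, head centre 24 mm above this point. Brass block 34 mm square on a grey housing 38 mm high, 148 mm from the jar axis
- lock (a joint): angle of the lock, rad: 0 open, grows clockwise seen from above to its stop at 1.5 (clamped). It drives a sprung jaw 10 mm towards the jar (ends at about 23 N) and stays where it is left. Takes up to 0.4 N m; the shank has 0.15 rad of play in the hole, so turn the key about 1.7 rad to be sure of the stop
- jar_shoulder (a point): centre of the red jar's shoulder, where the cap's rim sits; z up the jar. Jar 57 mm across, shoulder 100 mm above its foot, about 0.36 kg, loose on the clamp's 12 mm base plate between a fixed V jaw and the sliding jaw (both reach 57 mm above the table). Clamping shifts it 2 to 4 mm; unclamped it spins with the cap. Neck, white sealing disc and its ridge rise 16 mm above the shoulder
- cap_centre (a point): centre (half-way up) of the red jar's yellow ribbed cap, 58 mm across, 21.5 mm high, 50 g; z up, x along the black mark on top. Seated: 10.75 mm above jar_shoulder. Its lugs come free after 0.8 rad anticlockwise seen from above and stay free to 1.7 rad, where the next tabs catch. It does not rise while turning; needs 0.25 N m. Nothing higher than the jaws within 60 mm of it
- seal (a joint): angle of the jar's white sealing disc, turned by the cap's ribs (0.1 rad of play), rad: 0 tight, grows anticlockwise seen from above, stop at 2.0; it stays put when the cap is lifted off
- clamp_seat (a point): point on the clamp's base plate midway between the open jaws, 12 mm above the table, where the jar stands; clamp y runs from here towards the lock. Base plate 120 mm (x) by 300 mm (y), fixed to the table
- spare_jar: a closed brown jar with a smooth white cap, 58 mm across, 122 mm high; a bystander. Origin at the centre of its underside
- squeeze: a dark squeeze bottle, 60 mm across, 180 mm high; a bystander. Origin at the centre of its underside
- tumbler: an empty steel tumbler, 84 mm across, 120 mm high; a bystander. Origin at the centre of its underside
- bowl: a shallow white bowl, 110 mm across, 45 mm high; a bystander. Origin at the centre of its underside
- canister: an aluminium canister, 64 mm across, 190 mm high; a bystander. Origin at the centre of its underside
- blade_base: a grey blender blade base, 84 mm across, about 60 mm high; a bystander. Origin at the centre of its underside
- spoon: a steel spoon lying flat, about 180 mm long; a bystander
Things that resemble listed ones, but are neither listed nor needed, are in the scene too. Of the things like the part that bears key_grip, leave any that is orange; of the rest the smaller one is meant. Leave any orange look-alike of the part that bears jar_shoulder alone.

How it is judged:
By the outcome, as a careful person would: the job done as asked, in the order asked, and still so for the second after the job is handed in, while the arm keeps its last pose, push and grip.
It also fails if it takes over 61 s, if anything falls off the work surface, if the arm or the gripper's body presses on something with over 40 N, if the wrist force passes 120 N, or if a joint passes its speed limit or range.

ROBOT

A 6-joint arm with a two-finger parallel gripper is mounted at the origin on the work surface. World frame = base frame: x ahead of the robot, y to its left, z up, the work surface at z = 0. Lengths are in m, angles in degrees, forces in N, time in s.
With the tool pointing down it reaches from about 0.3 to 0.75 m from the base axis. Payload 8.5 kg.
Tool frame: the origin (TCP) lies on the centre line of the jaws, within the pads' length; the fingertips stand 22 mm ahead of it and the grasp point (between the pads) lies 3 mm ahead of it (env.tip_reach is the distance from the TCP to the fingertips, in m); y points along the fingers, z is the direction in which the jaws open and shut, and the axes are right-handed (so a half turn about y gives the same grasp; the last joint's range is limited). The gripper opens to 85 mm and grips with 20 to 120 N. Pads are 22 mm wide; open, the fingers measure 114 mm over their backs; the gripper's body (76 mm by 85 mm) begins 54 mm behind the grasp point. The pads swing forward as they close: fully open they stand 13 mm farther back than shut.
Start: joints at [-77.768, 21.807, 74.336, -0, 83.858, -12.336], TCP at [0.229, -0.5, 0.253] pointing down, gripper open.
Joint ranges: [-178.18, 178.18], [-50.72, 133.34], [12.68, 142.11], [-81.47, 261.47], [9.98, 163.14], [-165.26, 165.26]. Speed limits (degrees/s): [136.94, 136.94, 180, 180, 180, 180].

INTERFACE

Orientations are given as a 3x3 rotation matrix whose columns are the frame's x, y, z axes.
In Python, from rig import env, get_image gives the robot as it stands. The module is installed in compiled form; this text tells all that it offers.
- The arm moves only by the tool carry_out, never from a script. Its argument "targets" is a list that holds one entry, the list of rows, each a list of 7 numbers: the closure, from 0 (fully open) to 1 (shut), then the shift along the world's x, y, z in mm, then the turn, a rotation vector about the world's x, y, z in degrees. In form: [[[claw, dx, dy, dz, ax, ay, az], ...]]. A call has 1 to 20 rows; each row is the pose to reach, as a shift and turn from the pose commanded when the call began; what a row does not reach only later rows make up. A row lasts 1/12 s, in which the tool goes at most 41.7 mm and 7.16 degrees, less where a joint would pass 70% of its speed; a pose out of reach is approached as far as the arm can. A call with a gripper value outside its range is refused whole. The fingers move at their own pace and stop on an object; "squeeze" is the grip in N (left out, the last holds). Time passes only in rows, so rows that repeat a pose let the fingers close. It gives the time, the measured TCP pose, the force and the opening at its end, in the units of the state.
- env.observe(): the state, without advancing time (a new reading comes with each control period).
- get_image(name): name is "side" or "top"; returns a dict with "img" (420x560x3 uint8, red, green, blue), "fx", "fy", "cx", "cy" (pixels), "rvec" (rotation vector, rad) and "tvec" (3), from world to camera coordinates, as OpenCV has them. Camera axes: x right, y down, z forward; pixel columns grow to the right and rows downward; lengths in m; the calibration is good to about 2 mm. A picture is of the moment at which its call begins. There is no depth.
- env.close_job(): hands the job in, once; it reports no verdict.
The state is a dict: "time_s": time; "q": joint angles; "qvel": joint speeds; "joint_efforts": joint torques, N m; "position": TCP position; "tool_rot": TCP orientation; "ft_force": force on the tool from outside, world axes, zero at the start; "wrist_torque": the same for the moment, N m; "grip_width": finger opening in m.
Only numpy, scipy, OpenCV 4.12 (cv2) and the standard library are available. Lean on these libraries where they do the work, as an engineer would, in place of code of your own. Each camera call takes 0.05 s, during which the arm holds its last target.

## Working session

There is one attempt and no reset: what is moved stays moved. The work goes in short steps, Python scripts to look and compute and a tool call to move; the robot and the scene stay as the last step left them, time stands still between calls to the robot, and variables do not carry over. Pictures are saved under pics/ and viewed, and the job is handed in when it is done.

Besides the shell and the picture viewer there is one more tool, called by a JSON object that holds its "method" and its "body". carry_out: Moves the arm, as the interface text tells. Its arguments: {"type":"object","properties":{"targets":{"type":"array"},"squeeze":{"type":"number"}},"required":["targets"]}

```bash
mkdir -p pics; cat > h.py <<'E'
import numpy as np, cv2
from rig import env, get_image
def cam(d):
    K=np.array([[d['fx'],0,d['cx']],[0,d['fy'],d['cy']],[0,0,1.]]); R=cv2.Rodrigues(np.array(d['rvec'],float))[0]; t=np.array(d['tvec'],float).ravel(); return K,R,t
def onplane(d,u,v,z):
    K,R,t=cam(d); r=R.T@np.linalg.inv(K)@np.array([u,v,1.]); c=-R.T@t; return c+r*(z-c[2])/r[2]
def proj(d,p):
    K,R,t=cam(d); q=K@(R@np.array(p,float)+t); return q[:2]/q[2]
def tri(d1,p1,d2,p2):
    K,R,t=cam(d1);P1=K@np.c_[R,t];K,R,t=cam(d2);P2=K@np.c_[R,t]
    X=cv2.triangulatePoints(P1,P2,np.array(p1,float).reshape(2,1),np.array(p2,float).reshape(2,1)).ravel();return X[:3]/X[3]
def save(d,n,crop=None,s=1):
    im=d['img'][:,:,::-1]
    if crop: x0,y0,x1,y1=crop; im=im[y0:y1,x0:x1]
    cv2.imwrite('pics/'+n,cv2.resize(im,None,fx=s,fy=s,interpolation=cv2.INTER_CUBIC))
E
python3 - <<'E'
from h import *
import pickle
T=get_image('top');S=get_image('side');pickle.dump((T,S),open('first.pkl','wb'))
save(T,'t0.png',s=1.4);save(S,'s0.png',s=1.4)
for d in(T,S):
    K,R,t=cam(d);print(-R.T@t,d['fx'],R)
print(env.observe())
E
```

```text
[0.41846276 0.04164795 1.22019064] 417.24779471990024 [[-3.55038365e-04 -9.99995586e-01  2.94999169e-03]
 [-9.91006145e-01 -4.29121390e-05 -1.33816360e-01]
 [ 1.33815896e-01 -2.97096984e-03 -9.91001755e-01]]
[0.2843439  0.63272298 0.8569903 ] 419.26877878940326 [[-0.8903047  -0.45528869 -0.00835152]
 [-0.33755459  0.67216669 -0.6589756 ]
 [ 0.30563775 -0.58386998 -0.75211795]]
{'time_s': 0.1, 'q': array([-7.77677751e+01,  2.18396305e+01,  7.43776302e+01, -7.77381813e-05,
        8.38598955e+01, -1.23355165e+01]), 'qvel': array([ 0.16954709, -0.03204439, -0.22017583,  0.00451171, -0.0310845 ,
       -0.05656445]), 'joint_efforts': array([ 4.08289881e-03, -4.49216437e+01, -2.31658995e+01, -1.70906596e-04,
        3.67247892e-03, -2.50009379e-05]), 'position': array([ 0.2286238 , -0.49998299,  0.25276644]), 'tool_rot': array([[-9.09470319e-01, -2.86634622e-04,  4.15768755e-01],
       [-4.15768755e-01,  1.31577009e-03, -9.09469412e-01],
       [-2.86370670e-04, -9.99999093e-01, -1.31582756e-03]]), 'ft_force': array([-0.04735542, -0.02489073, -0.37747476]), 'wrist_torque': array([-0.00293125, -0.00182084,  0.03595015]), 'grip_width': 0.08549144357132736}
```

```bash
ls pics
```

```text
s0.png
t0.png
```

View pics/t0.png

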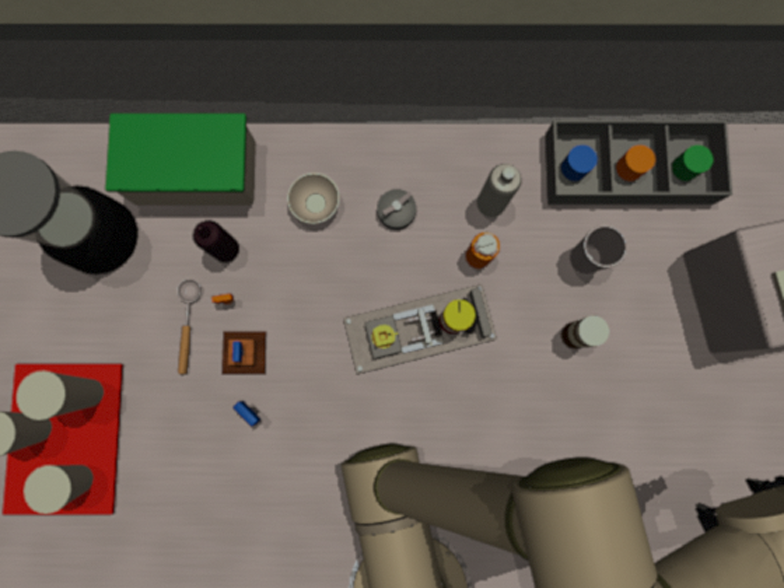

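View pics/s0.png

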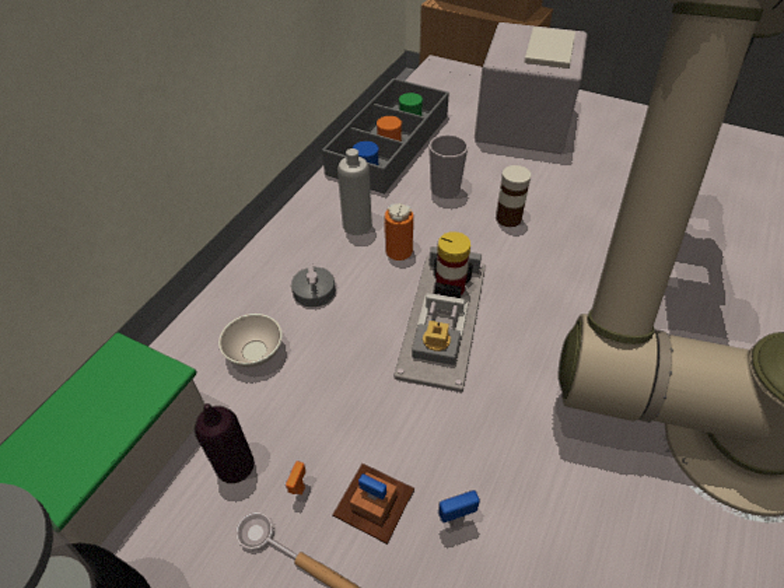

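```bash
python3 - <<'E'
from h import *
import pickle
T,S=pickle.load(open('first.pkl','rb'))
a=T['img'][195:315,130:200,::-1]; b=S['img'][310:400,190:360,::-1]
cv2.imwrite('pics/k1.png',cv2.resize(a,None,fx=5,fy=5,interpolation=cv2.INTER_CUBIC));cv2.imwrite('pics/k2.png',cv2.resize(b,None,fx=4.6,fy=4.6,interpolation=cv2.INTER_CUBIC))
a=T['img'][195:275,240:360,::-1]; b=S['img'][155:285,270:370,::-1]
cv2.imwrite('pics/c1.png',cv2.resize(a,None,fx=6.5,fy=6.5,interpolation=cv2.INTER_CUBIC));cv2.imwrite('pics/c2.png',cv2.resize(b,None,fx=4.6,fy=4.6,interpolation=cv2.INTER_CUBIC))
E
```

```text
(no output)
```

View pics/k1.png

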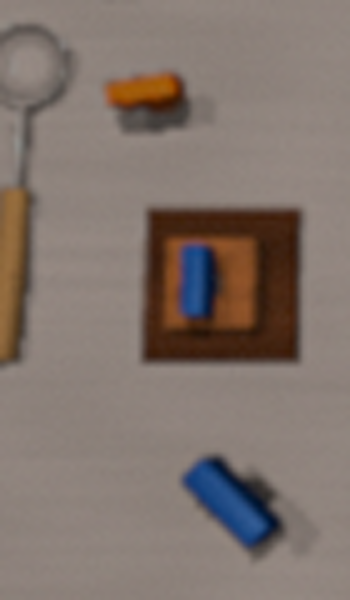

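View pics/k2.png

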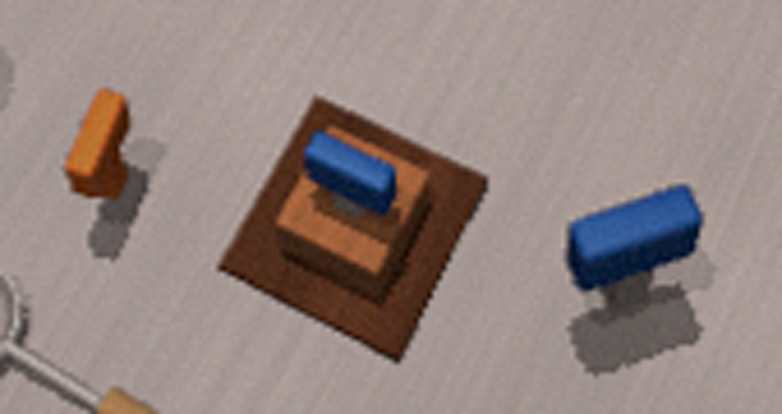

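View pics/c1.png

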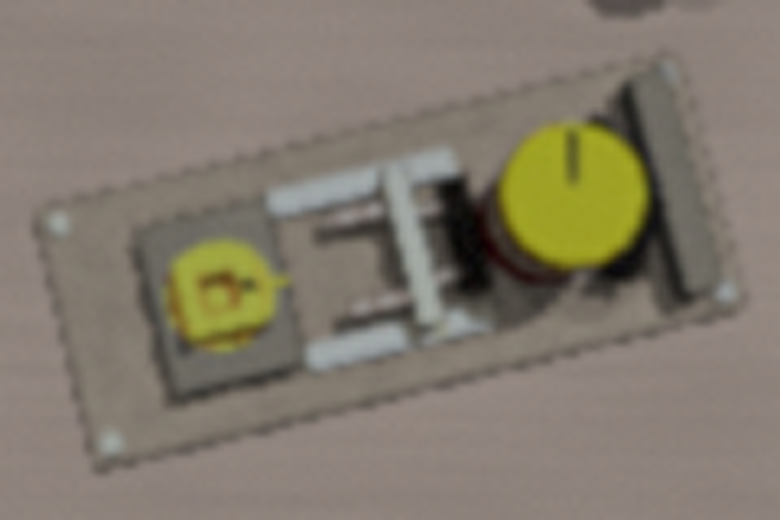

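View pics/c2.png

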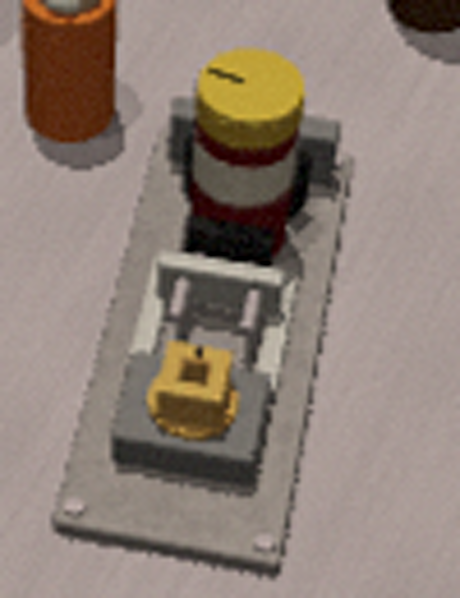

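```bash
cat >> h.py <<'E'
def mask(d,lo,hi,box,soft=8):
    x0,y0,x1,y1=box; im=cv2.resize(d['img'][y0:y1,x0:x1],None,fx=soft,fy=soft,interpolation=cv2.INTER_CUBIC)
    hsv=cv2.cvtColor(im,cv2.COLOR_RGB2HSV); m=cv2.inRange(hsv,lo,hi)
    cs,_=cv2.findContours(m,cv2.RETR_EXTERNAL,cv2.CHAIN_APPROX_NONE); c=max(cs,key=cv2.contourArea)
    hull=c.reshape(-1,2).astype(float)
    M=cv2.moments(c); cx,cy=M['m10']/M['m00'],M['m01']/M['m00']
    f=lambda p:(np.array(p)+.5)/soft-.5+np.array([x0,y0])
    return f((cx,cy)),f(hull),M['m00']/soft**2
E
python3 - <<'E'
from h import *
import pickle
T,S=pickle.load(open('first.pkl','rb'))
B=((100,100,40),(130,255,255)); Y=((24,130,60),(36,255,255))
ct,ht,at=mask(T,*B,(155,235,190,270)); cs,hs,as_=mask(S,*B,(240,330,285,362))
print('key',ct,cs,at,as_,tri(T,ct,S,cs), 'single top z56',onplane(T,*ct,.056),'side',onplane(S,*cs,.056))
r=cv2.minAreaRect(ht.astype(np.float32));print(r); bp=cv2.boxPoints(r); P=[onplane(T,*p,.063) for p in bp]; print(np.round(P,4))
ct,ht,at=mask(T,*B,(155,275,200,315)); cs,hs,_=mask(S,*B,(300,345,350,380)); print('bigkey',ct,cs,tri(T,ct,S,cs))
ct,ht,at=mask(T,(25,140,60),(36,255,255),(312,205,345,245)); cs,hs,as_=mask(S,(20,130,60),(36,255,255),(305,160,345,192))
print('cap',ct,cs,at,as_,tri(T,ct,S,cs),onplane(T,*ct,.122),onplane(S,*cs,.122))
for n,d,b in(('T',T,(250,215,320,260)),('S',S,(290,215,330,260))):
    hsv=cv2.cvtColor(d['img'],cv2.COLOR_RGB2HSV)
    pass
# crops of lock strongly enlarged
save(T,'l1.png',(260,225,295,255),18); save(S,'l2.png',(295,225,330,255),18)
# wooden rest top/ mat corners
K=mask(T,(0,90,20),(20,255,110),(150,230,200,270)); rr=cv2.minAreaRect(K[1].astype(np.float32)); print('mat',rr,[np.round(onplane(T,*p,.0),4) for p in cv2.boxPoints(rr)])
E
```

```text
key [169.05487456 250.83313997] [265.75834012 347.11710428] 77.4375 201.4375 [0.47062622 0.34293222 0.05713029] single top z56 [0.4702817  0.34309168 0.056     ] side [0.47128857 0.3426281  0.056     ]
((169.18243408203125, 250.87879943847656), (6.347992897033691, 13.923542022705078), 1.818303108215332)
[[0.451  0.3496 0.063 ]
 [0.4893 0.3498 0.063 ]
 [0.4888 0.3322 0.063 ]
 [0.4504 0.3321 0.063 ]]
bigkey [175.80374522 294.95566743] [327.3325392  361.20324711] [0.35065296 0.31788613 0.06688348]
cap [328.00287482 224.68589237] [323.92403185 175.94332701] 407.8046875 402.8359375 [ 0.5367513  -0.09205832  0.12084449] [ 0.53625221 -0.0920137   0.122     ] [ 0.53673141 -0.09085179  0.122     ]
mat ((173.85928344726562, 251.56314086914062), (30.75093650817871, 29.92127227783203), 0.3350592255592346) [array([0.4277, 0.3869, 0.    ]), array([0.5146, 0.3897, 0.    ]), array([0.514 , 0.2998, 0.    ]), array([0.4272, 0.2978, 0.    ])]
```

View pics/l1.png

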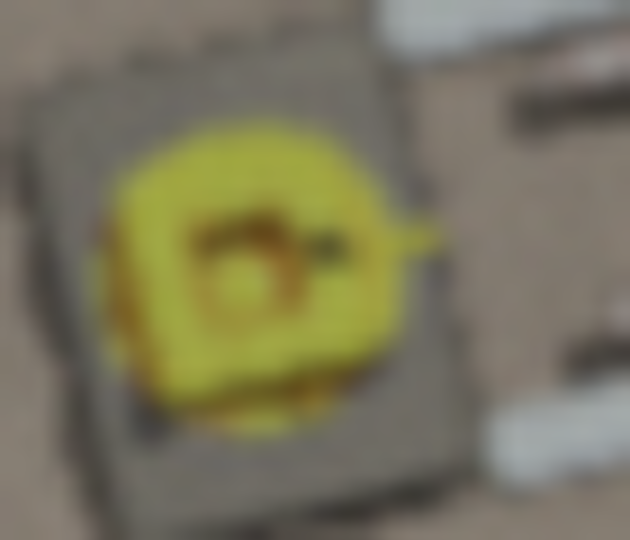

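View pics/l2.png

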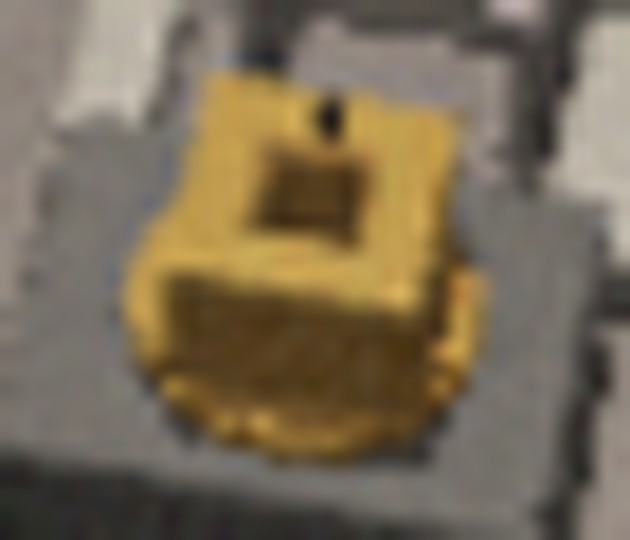

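```bash
python3 - <<'E'
from h import *
import pickle
T,S=pickle.load(open('first.pkl','rb'))
for z in(.066,):
  for l in([(200,225),(290,205),(305,300),(215,325)],):
    p=[onplane(T,260+a/18-.5,225+b/18-.5,z) for a,b in l]; print('T hole',np.round(p,4)[:,:2].tolist(),np.mean(p,0), np.linalg.norm(p[0]-p[1]),np.linalg.norm(p[1]-p[2]))
  for l in([(268,160),(368,165),(357,243),(257,232)],[(205,72),(462,110),(440,308),(165,265)]):
    p=[onplane(S,295+a/18-.5,225+b/18-.5,z) for a,b in l]; print('S',np.round(p,4)[:,:2].tolist(),np.mean(p,0),np.linalg.norm(p[0]-p[1]),np.linalg.norm(p[1]-p[2]))
print('tri',tri(T,(273.4,239.2),S,(311.8,235.6)))
# bolts & plate corners in top crop c1 (6.5x, origin 240,195)
b=[(58,222),(110,443),(727,290),(668,70)]
P=[onplane(T,240+u/6.5-.5,195+v/6.5-.5,.014) for u,v in b]; print('bolts',np.round(P,4)); c=np.mean(P,0)
c4=[(35,215),(97,468),(745,312),(675,52)]
P=np.array([onplane(T,240+u/6.5-.5,195+v/6.5-.5,.012) for u,v in c4]); print('corners',np.round(P,4),P.mean(0)); 
e=(P[0]+P[1]-P[2]-P[3])/2; print(np.linalg.norm(e),'y dir deg',np.degrees(np.arctan2(e[1],e[0])), np.linalg.norm(P[0]-P[1]))
# bolts in side c2 (4.6x, origin 270,155)
b=[(74,507),(264,543)]
P=[onplane(S,270+u/4.6-.5,155+v/4.6-.5,.014) for u,v in b];print('side bolts',np.round(P,4))
E
```

```text
T hole [[0.508, 0.0607], [0.5111, 0.0469], [0.4964, 0.0446], [0.4926, 0.0584]] [0.50201207 0.05266228 0.066     ] 0.014185844935150274 0.01480760809515973
S [[0.5095, 0.0511], [0.4973, 0.0459], [0.4933, 0.0585], [0.5058, 0.0628]] [0.50149239 0.05460269 0.066     ] 0.013269034344021302 0.013198696053862643
S [[0.5233, 0.0413], [0.4899, 0.0318], [0.4793, 0.0634], [0.5144, 0.0732]] [0.50169772 0.05241964 0.066     ] 0.03471861948677502 0.03338776249862019
tri [0.50212419 0.05306326 0.06384134]
bolts [[ 0.5363  0.1261  0.014 ]
 [ 0.4383  0.1022  0.014 ]
 [ 0.5058 -0.1721  0.014 ]
 [ 0.605  -0.1478  0.014 ]]
corners [[ 0.5396  0.1365  0.012 ]
 [ 0.4273  0.1079  0.012 ]
 [ 0.4962 -0.1802  0.012 ]
 [ 0.6135 -0.1515  0.012 ]] [ 0.51914902 -0.02181293  0.012     ]
0.29678002634955525 y dir deg 103.91330347004472 0.1158576869602571
side bolts [[0.5358 0.1256 0.014 ]
 [0.4388 0.1014 0.014 ]]
```

Blue keys: the one in the rest at top (169,251), and a larger loose one at (176,295). An orange one is at (159,213). The crops show the key in the rest is the smaller blue one, so that is the one meant. The clamp holds the red jar, whose yellow cap is at top (328,225); the look-alike jar is orange and stays put.

{"method": "carry_out", "body": {"targets": [[[0.3,242,843,-60,0,0,155.4],[0.3,242,843,-60,0,0,155.4],[0.3,242,843,-60,0,0,155.4],[0.3,242,843,-60,0,0,155.4],[0.3,242,843,-60,0,0,155.4],[0.3,242,843,-60,0,0,155.4],[0.3,242,843,-60,0,0,155.4],[0.3,242,843,-60,0,0,155.4],[0.3,242,843,-60,0,0,155.4],[0.3,242,843,-60,0,0,155.4],[0.3,242,843,-60,0,0,155.4],[0.3,242,843,-60,0,0,155.4],[0.3,242,843,-60,0,0,155.4],[0.3,242,843,-60,0,0,155.4],[0.3,242,843,-60,0,0,155.4],[0.3,242,843,-60,0,0,155.4],[0.3,242,843,-60,0,0,155.4],[0.3,242,843,-60,0,0,155.4],[0.3,242,843,-60,0,0,155.4],[0.3,242,843,-60,0,0,155.4]]]}}

```text
time_s: 1.77
position: [0.4579, 0.3012, 0.196]
tool_rot: [[0.979, -0.001, 0.205], [-0.205, -0.0, 0.979], [-0.0, -1.0, -0.0]]
ft_force: [-0.3, -0.9, 1.1]
grip_width: 0.0599
```

{"method": "carry_out", "body": {"targets": [[[0.3,0,0,0,0,0,6],[0.3,0,0,0,0,0,11.8],[0.3,0,0,0,0,0,11.8]]]}}

```text
time_s: 2.02
position: [0.4578, 0.2995, 0.1958]
tool_rot: [[1.0, -0.001, 0.002], [-0.002, -0.001, 1.0], [-0.001, -1.0, -0.001]]
ft_force: [0.8, 0.6, -0.2]
grip_width: 0.0597
```

```bash
python3 - <<'E'
from h import *
o=env.observe();print(o['time_s'],o['position'],o['tool_rot'],o['q'],o['ft_force'])
S=get_image('side');T=get_image('top');save(S,'s1.png',(200,270,360,400),4.5);save(T,'t1.png',(110,180,250,300),4.5)
E
```

```text
2.0167 [0.45776327 0.29952552 0.19575841] [[ 9.99997110e-01 -1.27178889e-03  2.03998712e-03]
 [-2.04065543e-03 -5.24417798e-04  9.99997780e-01]
 [-1.27071626e-03 -9.99999054e-01 -5.27011565e-04]] [ 2.07955327e+01  2.43209547e+01  8.03111559e+01 -2.29235092e-03
  7.54466782e+01 -6.90869878e+01] [ 0.77006902  0.56025175 -0.17737149]
```

View pics/s1.png

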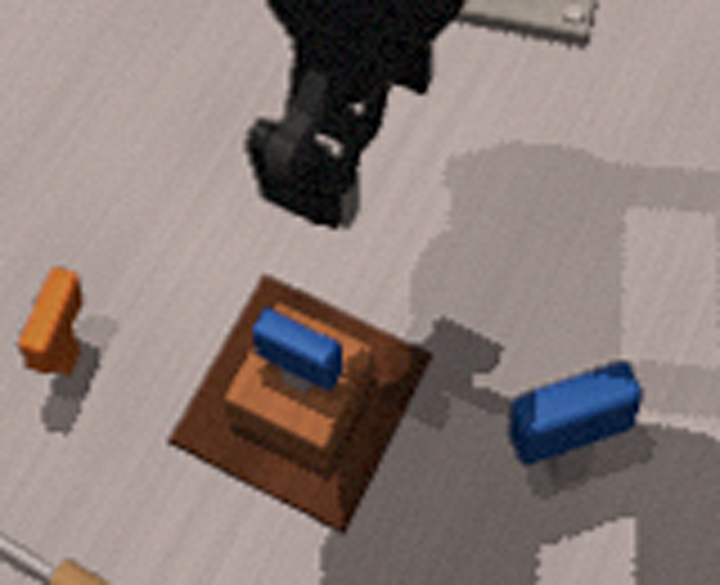

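{"method": "carry_out", "body": {"targets": [[[0.3,6,22,-20,0,0,0],[0.3,13,43.5,-40,0,0,0],[0.3,13,43.5,-60,0,0,0],[0.3,13,43.5,-85,0,0,0],[0.3,13,43.5,-110,0,0,0],[0.3,13,43.5,-125,0,0,0],[0.3,13,43.5,-133,0,0,0],[0.3,13,43.5,-133,0,0,0],[0.3,13,43.5,-133,0,0,0]]]}}

```text
time_s: 2.87
position: [0.4715, 0.3423, 0.0641]
tool_rot: [[1.0, 0.001, 0.009], [-0.009, 0.0, 1.0], [0.001, -1.0, 0.0]]
ft_force: [0.6, 0.3, 0.4]
grip_width: 0.06
```

```bash
python3 - <<'E'
from h import *
o=env.observe();print(o['time_s'],o['position'],o['ft_force'])
S=get_image('side');T=get_image('top');save(S,'s2.png',(200,270,360,400),4.5);save(T,'t2.png',(110,180,250,300),4.5)
E
```

```text
2.8667 [0.47147453 0.34227741 0.06407338] [0.64753386 0.26010514 0.44637252]
```

View pics/s2.png

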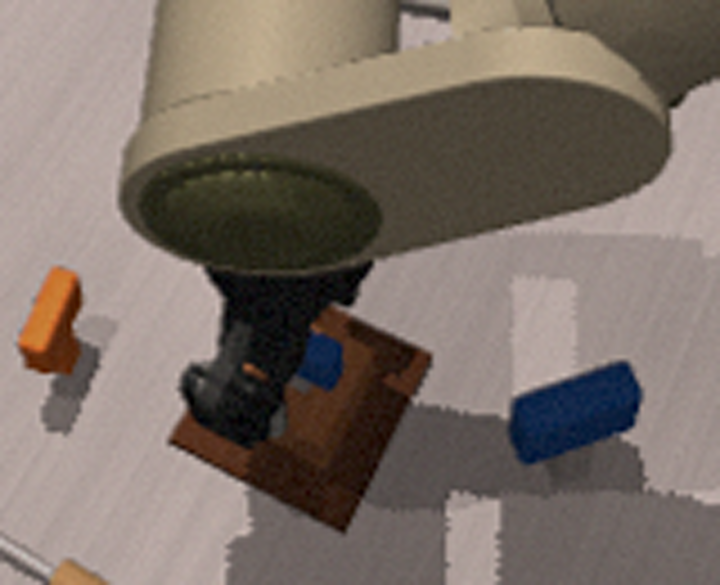

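View pics/t2.png

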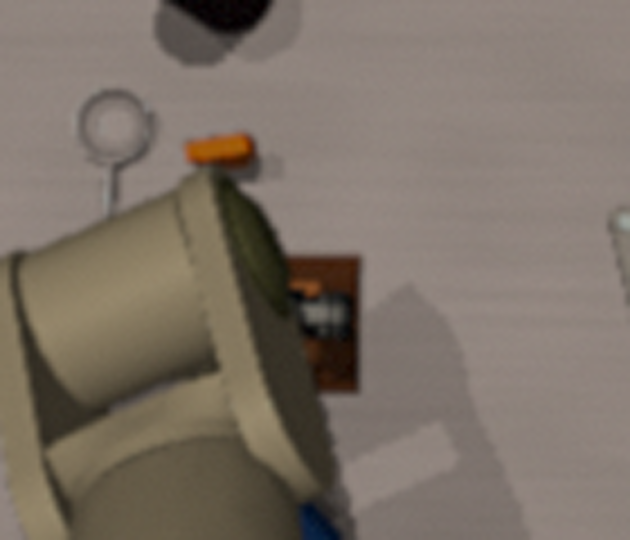

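{"method": "carry_out", "body": {"targets": [[[0.8,-0.5,0.5,0,0,0,0],[0.9,-0.5,0.5,0,0,0,0],[1,-0.5,0.5,0,0,0,0],[1,-0.5,0.5,0,0,0,0],[1,-0.5,0.5,0,0,0,0],[1,-0.5,0.5,0,0,0,0],[1,-0.5,0.5,0,0,0,0]]], "squeeze": 40}}

```text
time_s: 3.55
position: [0.4707, 0.343, 0.0639]
tool_rot: [[1.0, 0.001, 0.007], [-0.007, 0.0, 1.0], [0.001, -1.0, 0.0]]
ft_force: [-1.2, -0.6, 5.7]
grip_width: 0.0136
```

{"method": "carry_out", "body": {"targets": [[[1,0,0,0,0,0,0],[1,0,0,5,0,0,0],[1,0,0,12,0,0,0],[1,0,0,25,0,0,0],[1,0,0,50,0,0,0],[1,0,0,80,0,0,0],[1,0,0,110,0,0,0],[1,0,0,110,0,0,0]]], "squeeze": 80}}

```text
time_s: 4.22
position: [0.4724, 0.3439, 0.1796]
tool_rot: [[1.0, 0.009, 0.007], [-0.007, 0.004, 1.0], [0.009, -1.0, 0.004]]
ft_force: [0.4, 0.3, -1.0]
grip_width: 0.0131
```

```bash
python3 - <<'E'
from h import *
o=env.observe();print(o['time_s'],o['position'],o['tool_rot'],o['ft_force'],o['grip_width'])
S=get_image('side');save(S,'s3.png',(200,240,360,370),4.5)
E
```

```text
4.2167 [0.47237787 0.34390334 0.17964816] [[ 0.99993386  0.0094257   0.00658997]
 [-0.00663105  0.0043333   0.99996863]
 [ 0.00939685 -0.99994619  0.00439551]] [ 0.35808781  0.32810117 -0.9928109 ] 0.013078229996195827
```

View pics/s3.png

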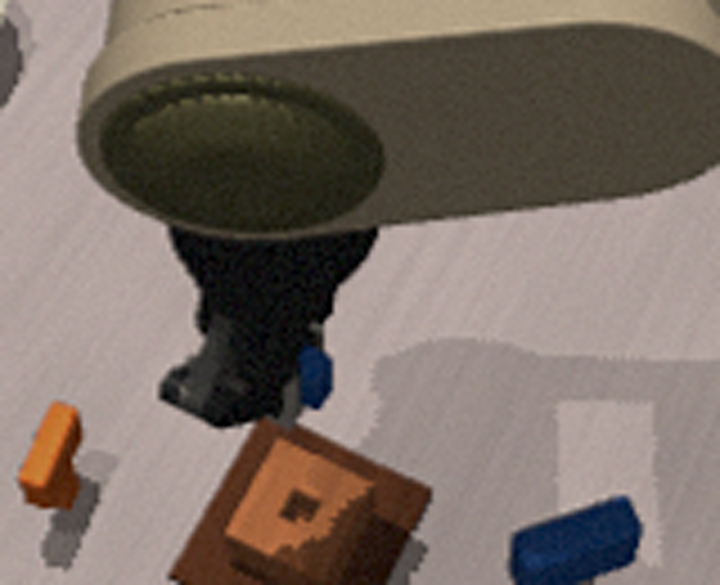

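{"method": "carry_out", "body": {"targets": [[[1,29.5,-291,0,0,0,14.4],[1,29.5,-291,0,0,0,14.4],[1,29.5,-291,0,0,0,14.4],[1,29.5,-291,0,0,0,14.4],[1,29.5,-291,0,0,0,14.4],[1,29.5,-291,0,0,0,14.4],[1,29.5,-291,0,0,0,14.4],[1,29.5,-291,0,0,0,14.4],[1,29.5,-291,0,0,0,14.4],[1,29.5,-291,0,0,0,14.4],[1,29.5,-291,-30,0,0,14.4],[1,29.5,-291,-30,0,0,14.4],[1,29.5,-291,-30,0,0,14.4],[1,29.5,-291,-30,0,0,14.4],[1,29.5,-291,-30,0,0,14.4]]]}}

```text
time_s: 5.52
position: [0.5004, 0.0526, 0.1444]
tool_rot: [[0.97, 0.001, -0.243], [0.243, -0.0, 0.97], [0.001, -1.0, -0.0]]
ft_force: [-0.0, -0.4, -1.0]
grip_width: 0.0128
```

```bash
python3 - <<'E'
from h import *
import pickle
o=env.observe();print(o['time_s'],o['position'],o['tool_rot'],o['ft_force'],o['grip_width'],o['qvel'])
S=get_image('side');T=get_image('top');pickle.dump((T,S),open('p4.pkl','wb'));save(S,'s4.png',(260,180,360,280),6);save(T,'t4.png',(230,190,330,270),7)
E
```

```text
5.5167 [0.50041665 0.05260214 0.14444183] [[ 9.69974292e-01  1.42412554e-03 -2.43203299e-01]
 [ 2.43203737e-01 -1.40233504e-04  9.69975217e-01]
 [ 1.34726123e-03 -9.99998976e-01 -4.82375547e-04]] [-0.01398941 -0.40700612 -1.04993992] 0.012750116451748497 [-0.4546645  -0.13065624  0.05262965 -0.00549911 -0.3831457  -0.01680927]
```

View pics/s4.png

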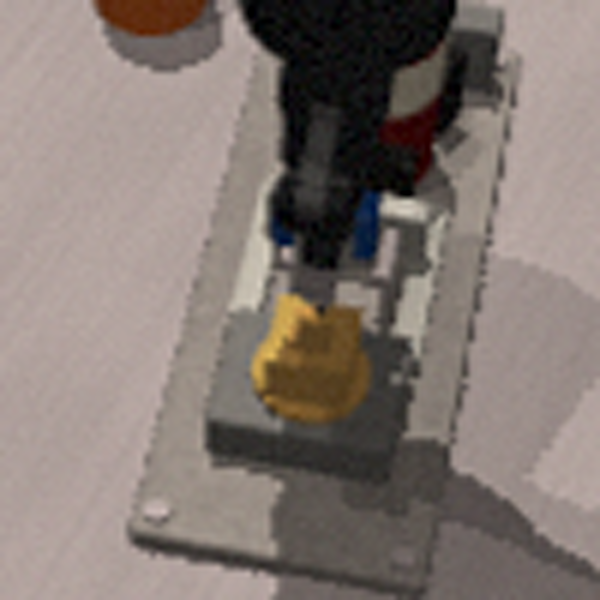

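View pics/t4.png

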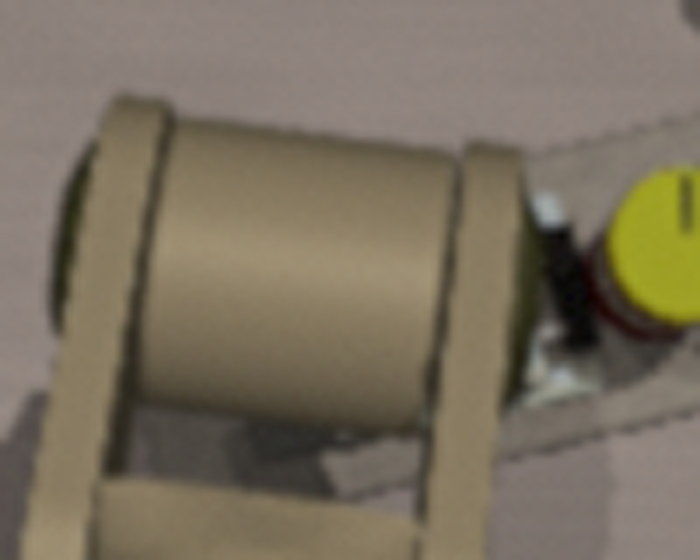

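```bash
python3 - <<'E'
from h import *
import pickle
T,S=pickle.load(open('p4.pkl','rb'))
p=np.array([.50042,.0526,.14444]);ex=np.array([.97,.243,0]);ey=np.array([-.243,.97,0]);ez=np.array([0,0,1])
c=p-[0,0,.0074]
for a in(-20,20):
  print(a,[np.round(proj(S,c+ex*a/1e3+ey*b/1e3+ez*h/1e3),2).tolist() for b in(-7,7) for h in(-14,14)])
hsv=cv2.cvtColor(cv2.resize(S['img'][200:235,295:335],None,fx=8,fy=8,interpolation=cv2.INTER_CUBIC),cv2.COLOR_RGB2HSV)
m=cv2.inRange(hsv,(100,90,25),(130,255,255))
n,l,st,ce=cv2.connectedComponentsWithStats(m)
for s in st[1:]:
  if s[4]>100: print('blue x %.2f..%.2f y %.2f..%.2f'%(295+s[0]/8-.5,295+(s[0]+s[2])/8-.5,200+s[1]/8-.5,200+(s[1]+s[3])/8-.5))
print('tip pred',proj(S,c-ez*.048),'hole',[proj(S,(x,y,.066)) for x,y in((.502,.053),)])
save(S,'s4b.png',(290,195,335,245),12)
E
```

```text
-20 [[323.05, 218.97], [323.92, 210.9], [322.06, 223.59], [322.92, 215.54]]
20 [[305.83, 216.06], [306.31, 207.98], [304.69, 220.62], [305.15, 212.57]]
blue x 318.25..322.88 y 210.88..222.88
blue x 304.88..308.50 y 215.38..220.50
tip pred [313.11435341 229.12040745] hole [array([311.94239317, 235.05166095])]
```

View pics/s4b.png

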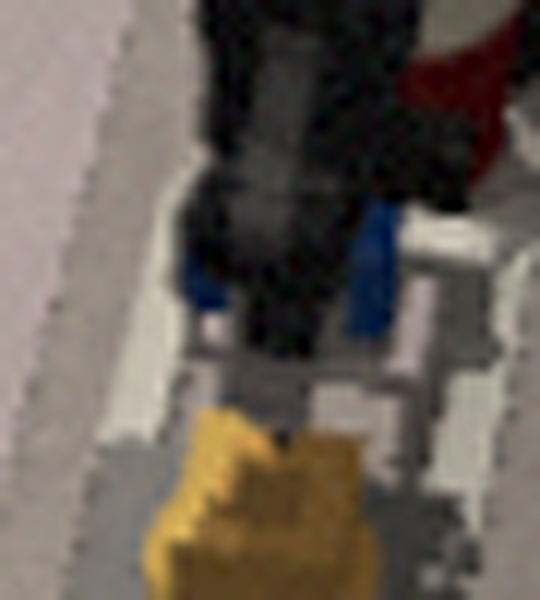

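{"method": "carry_out", "body": {"targets": [[[1,1.6,0.2,0,0,0,0],[1,1.6,0.2,-8,0,0,0],[1,1.6,0.2,-16,0,0,0],[1,1.6,0.2,-20,0,0,0],[1,1.6,0.2,-20,0,0,0],[1,1.6,0.2,-20,0,0,0]]]}}

```text
time_s: 6.12
position: [0.5015, 0.0521, 0.123]
tool_rot: [[0.97, -0.001, -0.242], [0.242, 0.0, 0.97], [-0.001, -1.0, 0.0]]
ft_force: [-0.1, 0.1, -1.5]
grip_width: 0.0126
```

```bash
python3 - <<'E'
from h import *
import pickle
o=env.observe();print(o['time_s'],o['position'],o['tool_rot'],o['ft_force'],o['grip_width'])
S=get_image('side');T=get_image('top');pickle.dump((T,S),open('p5.pkl','wb'));save(S,'s5.png',(285,195,335,250),11)
E
```

```text
6.1167 [0.50152636 0.05209607 0.12299747] [[ 9.70305122e-01 -1.06025396e-03 -2.41881884e-01]
 [ 2.41882196e-01  1.74160261e-04  9.70305608e-01]
 [-9.86644150e-04 -9.99999423e-01  4.25445149e-04]] [-0.09311852  0.09124498 -1.50891734] 0.012576331021653212
```

View pics/s5.png

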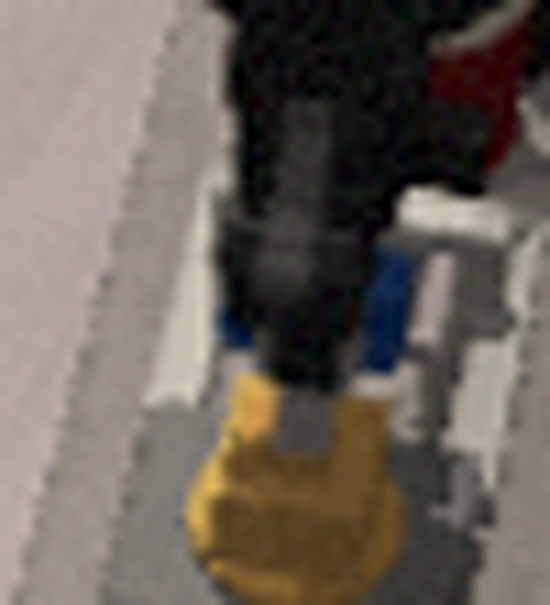

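{"method": "carry_out", "body": {"targets": [[[1,0.6,0.6,0,0,0,0],[1,0.6,0.6,-1.5,0,0,0],[1,0.6,0.6,-3,0,0,0],[1,0.6,0.6,-4.5,0,0,0],[1,0.6,0.6,-6,0,0,0],[1,0.6,0.6,-6,0,0,0]]]}}

```text
time_s: 6.72
position: [0.5021, 0.0527, 0.1171]
tool_rot: [[0.97, -0.001, -0.242], [0.242, 0.0, 0.97], [-0.001, -1.0, 0.0]]
ft_force: [0.2, 0.6, -1.3]
grip_width: 0.0127
```

```bash
python3 - <<'E'
from h import *
o=env.observe();print(o['time_s'],o['position'],o['ft_force'],o['wrist_torque'],o['grip_width'])
E
```

```text
6.7167 [0.50212186 0.05274209 0.11711235] [ 0.23571993  0.59328679 -1.28322191] [ 0.00624259 -0.01486347  0.04926488] 0.012745270155797378
```

{"method": "carry_out", "body": {"targets": [[[1,0,0,-2,0,0,0],[1,0,0,-4,0,0,0],[1,0,0,-6,0,0,0],[1,0,0,-8,0,0,0],[1,0,0,-10,0,0,0],[1,0,0,-12,0,0,0],[1,0,0,-12,0,0,0]]]}}

```text
time_s: 7.3
position: [0.5021, 0.0527, 0.105]
tool_rot: [[0.97, -0.001, -0.242], [0.242, 0.0, 0.97], [-0.001, -1.0, 0.0]]
ft_force: [-0.1, 0.2, -0.8]
grip_width: 0.0123
```

```bash
python3 - <<'E'
from h import *
o=env.observe();print(o['time_s'],o['position'],o['ft_force'],o['wrist_torque'],o['grip_width'])
S=get_image('side');save(S,'s6.png',(285,195,335,250),11)
E
```

```text
7.3 [0.50211674 0.05273735 0.10502711] [-0.05958342  0.21375253 -0.82880721] [-0.00429389 -0.02801812  0.01889687] 0.012285409564671019
```

View pics/s6.png

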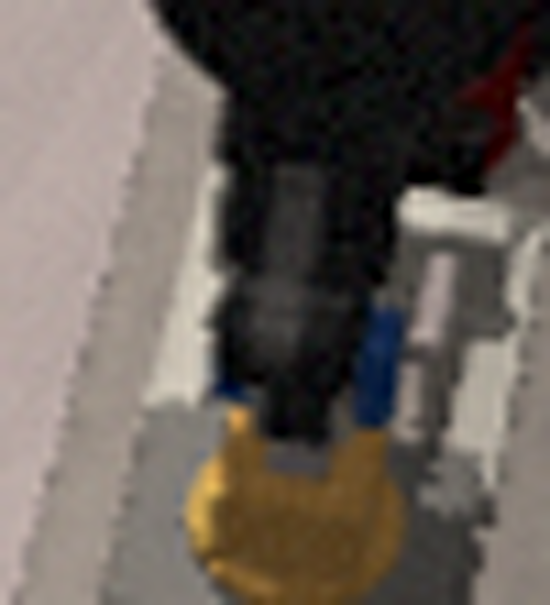

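Clean entry with no force. Pushing the rest of the way.

{"method": "carry_out", "body": {"targets": [[[1,0,0,-2,0,0,0],[1,0,0,-4,0,0,0],[1,0,0,-6,0,0,0],[1,0,0,-7,0,0,0],[1,0,0,-7,0,0,0]]]}}

```text
time_s: 7.77
position: [0.5022, 0.0527, 0.0982]
tool_rot: [[0.97, -0.0, -0.242], [0.242, 0.0, 0.97], [-0.0, -1.0, 0.0]]
ft_force: [-0.5, -0.2, -1.9]
grip_width: 0.0129
```

{"method": "carry_out", "body": {"targets": [[[1,0,0,-1,0,0,0],[1,0,0,-1.8,0,0,0],[1,0,0,-2.5,0,0,0],[1,0,0,-2.5,0,0,0]]]}}

```text
time_s: 8.1
position: [0.5025, 0.0527, 0.0977]
tool_rot: [[0.97, 0.002, -0.242], [0.242, -0.0, 0.97], [0.002, -1.0, -0.001]]
ft_force: [-5.5, 0.2, 17.9]
grip_width: 0.0124
```

{"method": "carry_out", "body": {"targets": [[[1,-0.3,0,1.8,0,0,0],[1,-0.3,0,1.8,0,0,-6],[1,-0.3,0,1.8,0,0,-12],[1,-0.3,0,1.8,0,0,-18],[1,-0.3,0,1.8,0,0,-24],[1,-0.3,0,1.8,0,0,-30],[1,-0.3,0,1.8,0,0,-36],[1,-0.3,0,1.8,0,0,-42],[1,-0.3,0,1.8,0,0,-48],[1,-0.3,0,1.8,0,0,-48]]]}}

```text
time_s: 8.93
position: [0.5017, 0.0535, 0.098]
tool_rot: [[0.826, -0.0, 0.563], [-0.563, 0.001, 0.826], [-0.001, -1.0, 0.001]]
ft_force: [-0.6, 4.9, 3.2]
grip_width: 0.0125
```

```bash
python3 - <<'E'
from h import *
o=env.observe();print(o['time_s'],o['position'],o['ft_force'],o['wrist_torque'],o['grip_width'])
S=get_image('side');save(S,'s7.png',(265,155,345,255),6)
E
```

```text
8.9333 [0.50172565 0.05348736 0.09798537] [-0.61427785  4.88253964  3.21361777] [0.91241441 0.31262786 0.08296145] 0.012515112631105942
```

View pics/s7.png

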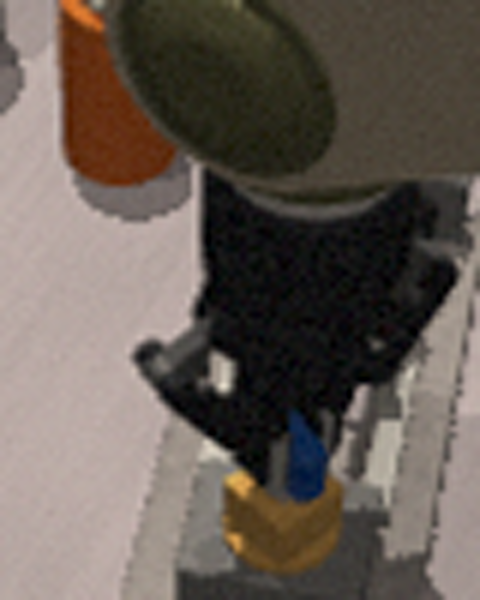

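{"method": "carry_out", "body": {"targets": [[[1,0,-0.3,0,0,0,-6],[1,0,-0.3,0,0,0,-12],[1,0,-0.3,0,0,0,-18],[1,0,-0.3,0,0,0,-24],[1,0,-0.3,0,0,0,-30],[1,0,-0.3,0,0,0,-36],[1,0,-0.3,0,0,0,-41],[1,0,-0.3,0,0,0,-45],[1,0,-0.3,0,0,0,-48],[1,0,-0.3,0,0,0,-50],[1,0,-0.3,0,0,0,-50]]]}}

```text
time_s: 9.9
position: [0.5023, 0.0536, 0.098]
tool_rot: [[0.105, 0.001, 0.994], [-0.994, 0.002, 0.105], [-0.002, -1.0, 0.001]]
ft_force: [1.2, 9.1, 1.8]
grip_width: 0.0127
```

```bash
python3 - <<'E'
from h import *
o=env.observe();print(o['time_s'],o['position'],o['tool_rot'],o['ft_force'],o['wrist_torque'],o['grip_width'])
S=get_image('side');save(S,'s8.png',(265,155,345,255),6)
E
```

```text
9.9 [0.50226831 0.05362001 0.09799467] [[ 0.10478666  0.00122167  0.99449397]
 [-0.99449266  0.00216556  0.10478387]
 [-0.00202563 -0.99999691  0.00144186]] [1.21411382 9.14605917 1.84700636] [ 1.59048485 -0.16718424  0.26693534] 0.012743923506805588
```

View pics/s8.png

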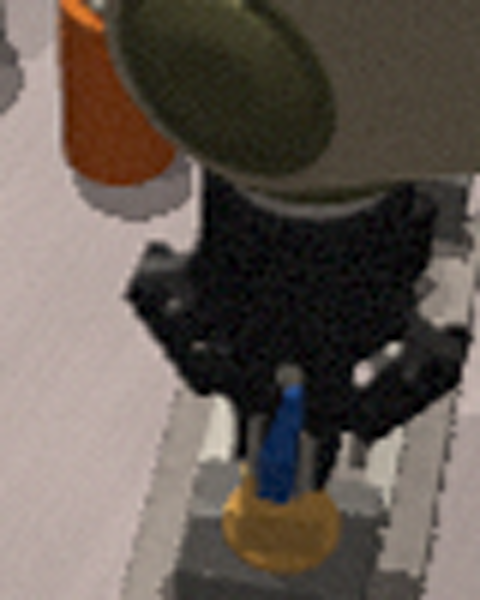

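{"method": "carry_out", "body": {"targets": [[[1,0,0,0,0,0,-1.5],[1,0,0,0,0,0,-3],[1,0,0,0,0,0,-3]]]}}

```text
time_s: 10.2
position: [0.5023, 0.0536, 0.098]
tool_rot: [[0.053, 0.001, 0.999], [-0.999, 0.002, 0.053], [-0.002, -1.0, 0.001]]
ft_force: [0.5, 9.1, 2.6]
grip_width: 0.013
```

```bash
python3 - <<'E'
from h import *
o=env.observe();print(o['time_s'],o['position'],o['tool_rot'][:,0],o['ft_force'],o['wrist_torque'],o['grip_width'])
E
```

```text
10.2 [0.50229615 0.0535779  0.09800863] [ 0.05316263 -0.99858377 -0.00204561] [0.52693478 9.05093938 2.56715017] [ 1.60189164 -0.1597381   0.31644339] 0.012974405237538587
```

{"method": "carry_out", "body": {"targets": [[[1,0,-0.8,0,0,0,0],[0.6,0,-0.8,0,0,0,0],[0.5,0,-0.8,0,0,0,0],[0.4,0,-0.8,0,0,0,0],[0.4,0,-0.8,0,0,0,0],[0.4,0,-0.8,15,0,0,0],[0.4,0,-0.8,40,0,0,0],[0.4,0,-0.8,75,0,0,0],[0.2,0,-0.8,110,0,0,0],[0,0,-0.8,110,0,0,0]]]}}

```text
time_s: 11.03
position: [0.5042, 0.0513, 0.2139]
tool_rot: [[0.053, 0.011, 0.999], [-0.999, -0.002, 0.053], [0.002, -1.0, 0.011]]
ft_force: [0.8, -0.1, -0.1]
grip_width: 0.0737
```

```bash
python3 - <<'E'
from h import *
import pickle
o=env.observe();print(o['time_s'],o['position'],o['tool_rot'][:,0],o['ft_force'],o['grip_width'])
S=get_image('side');T=get_image('top');pickle.dump((T,S),open('p9.pkl','wb'));save(S,'s9.png',(265,155,345,255),6);save(T,'t9.png',(240,190,360,280),6)
E
```

```text
11.0333 [0.50419576 0.05126246 0.21387256] [ 0.05284243 -0.99860031  0.00225791] [ 0.77893792 -0.05800801 -0.11051734] 0.07368072008714238
```

View pics/s9.png

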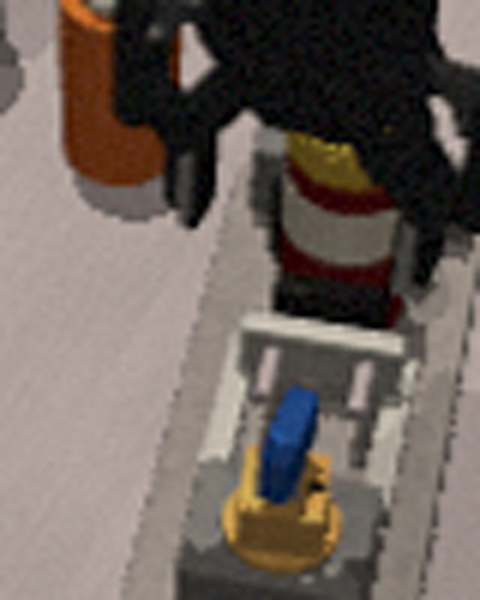

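View pics/t9.png

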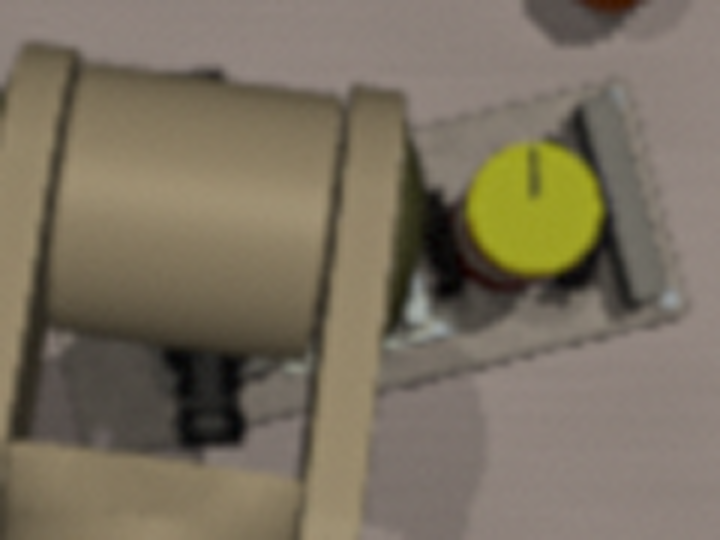

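```bash
python3 - <<'E'
from h import *
import pickle
T0,S0=pickle.load(open('first.pkl','rb'));T,S=pickle.load(open('p9.pkl','rb'))
for d in(T0,T):
  ct,ht,at=mask(d,(25,140,60),(36,255,255),(312,205,345,245)); e=cv2.fitEllipse(ht.astype(np.float32)); print(ct,at,e,onplane(d,*ct,.1228))
E
```

```text
[328.00287482 224.68589237] 407.8046875 ((327.9970703125, 224.68650817871094), (22.264541625976562, 23.35304832458496), 76.76569366455078) [ 0.5361664  -0.09191633  0.1228    ]
[328.8167498  224.48571679] 401.75 ((328.810546875, 224.4849090576172), (22.19260025024414, 23.089582443237305), 83.96044158935547) [ 0.53669868 -0.09407863  0.1228    ]
```

{"method": "carry_out", "body": {"targets": [[[0,33,-145,0,0,0,0],[0,33,-145,0,0,0,0],[0,33,-145,0,0,0,0],[0,33,-145,0,0,0,0],[0,33,-145,0,0,0,0],[0,33,-145,0,0,0,0],[0,33,-145,0,0,0,0],[0,33,-145,0,0,0,0]]]}}

```text
time_s: 11.8
position: [0.5346, -0.0923, 0.2072]
tool_rot: [[0.054, -0.001, 0.999], [-0.999, 0.001, 0.054], [-0.001, -1.0, -0.001]]
ft_force: [-0.9, -0.0, -0.8]
grip_width: 0.0857
```

```bash
python3 - <<'E'
from h import *
import pickle
o=env.observe();print(o['time_s'],o['position'],o['tool_rot'],o['ft_force'],o['grip_width'],env.tip_reach)
S=get_image('side');T=get_image('top');pickle.dump((T,S),open('p10.pkl','wb'));save(S,'s10.png',(265,135,365,255),5);save(T,'t10.png',(245,215,305,265),12)
E
```

```text
11.8 [ 0.53457461 -0.09225179  0.20720631] [[ 5.37525454e-02 -1.22170352e-03  9.98553540e-01]
 [-9.98554037e-01  6.42040644e-04  5.37533577e-02]
 [-7.06782624e-04 -9.99999048e-01 -1.18542566e-03]] [-0.93079154 -0.02708508 -0.83040037] 0.08565574363043685 0.022
```

View pics/s10.png

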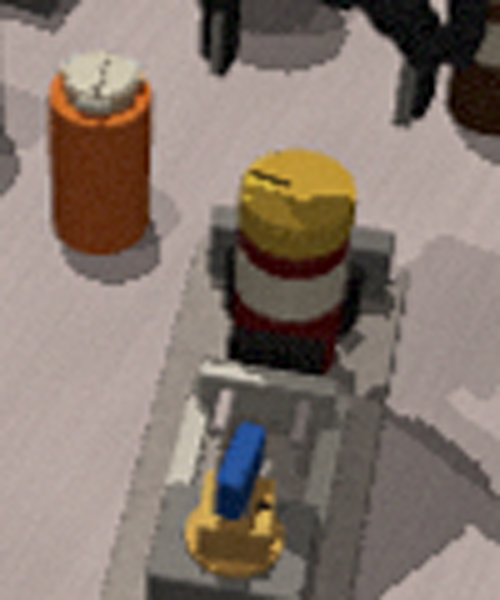

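View pics/t10.png

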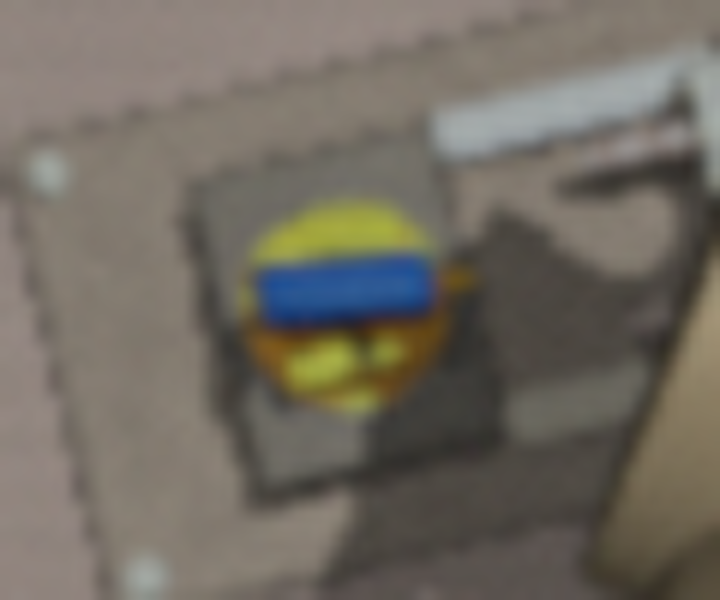

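```bash
python3 - <<'E'
from h import *
import pickle
T0,S0=pickle.load(open('first.pkl','rb'));T,S=pickle.load(open('p10.pkl','rb'))
c=np.array([.5021,.0527])
for u,v in((277.6,238.1),(274.9,243.25)):
  d=onplane(T,u,v,.066)[:2]-c; print(d,np.degrees(np.arctan2(d[1],d[0])))
B=((100,100,40),(130,255,255))
ct,ht,a=mask(T,*B,(260,230,290,247)); cs,hs,b=mask(S,*B,(300,212,325,242)); r=cv2.minAreaRect(ht.astype(np.float32)); print(ct,cs,a,b,tri(T,ct,S,cs),r)
ct,ht,at=mask(S,(18,110,50),(36,255,255),(310,160,340,190));ct0,_,a0=mask(S0,(18,110,50),(36,255,255),(310,160,345,190)); print(ct,at,onplane(S,*ct,.1228),ct0,a0,onplane(S,*ct0,.1228))
save(S,'s10b.png',(295,205,330,255),12)
E
```

```text
[ 0.0028208  -0.01130914] -75.99469470677798
[-0.0114296  -0.00384544] -161.4047234177097
[273.36299026 238.76773807] [312.56389952 228.31155708] 62.6796875 120.484375 [0.50148929 0.05294852 0.09175305] ((273.337890625, 238.8162384033203), (4.888120174407959, 14.179280281066895), 84.2894058227539)
[324.04097395 175.24203251] 409.296875 [ 0.53718742 -0.09252188  0.1228    ] [323.89329404 175.94059577] 416.5 [ 0.5365294  -0.09003881  0.1228    ]
```

View pics/s10b.png

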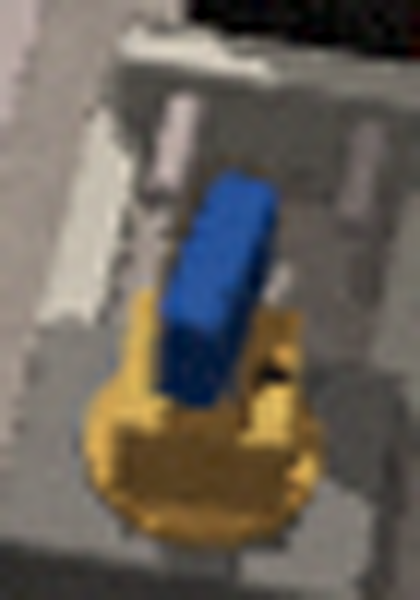

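{"method": "carry_out", "body": {"targets": [[[0,2.4,-1,-15,0,0,0],[0,2.4,-1,-35,0,0,0],[0,2.4,-1,-55,0,0,0],[0,2.4,-1,-68,0,0,0],[0,2.4,-1,-74,0,0,0],[0,2.4,-1,-74,0,0,0],[0,2.4,-1,-74,0,0,0]]]}}

```text
time_s: 12.48
position: [0.5376, -0.0941, 0.1343]
tool_rot: [[0.053, 0.001, 0.999], [-0.999, -0.0, 0.053], [0.0, -1.0, 0.001]]
ft_force: [-0.4, -0.0, 0.3]
grip_width: 0.0851
```

```bash
python3 - <<'E'
from h import *
import pickle
o=env.observe();print(o['time_s'],o['position'],o['tool_rot'],o['ft_force'],o['grip_width'])
S=get_image('side');save(S,'s11.png',(265,115,365,225),5.4)
E
```

```text
12.4833 [ 0.53762403 -0.09407388  0.13428651] [[ 5.30886980e-02  6.05031978e-04  9.98589617e-01]
 [-9.98589764e-01 -2.38631138e-04  5.30888504e-02]
 [ 2.70415029e-04 -9.99999788e-01  5.91510124e-04]] [-0.3637701  -0.02172046  0.30755625] 0.08511192398048008
```

View pics/s11.png

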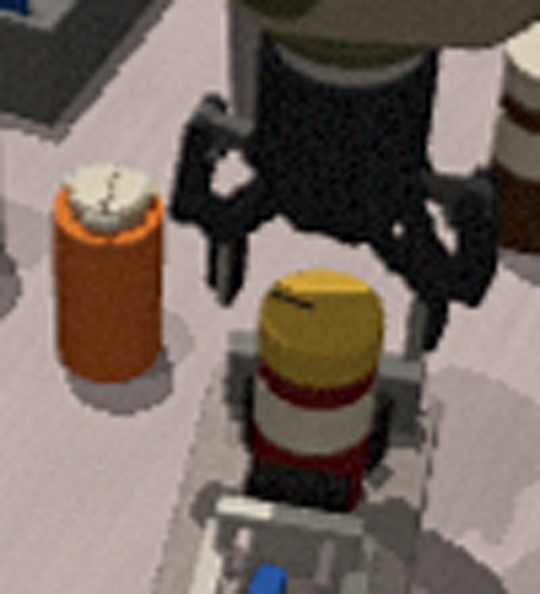

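{"method": "carry_out", "body": {"targets": [[[0,-0.6,0.6,-3,0,0,0],[0.3,-0.6,0.6,-3,0,0,0],[0.6,-0.6,0.6,-3,0,0,0],[1,-0.6,0.6,-3,0,0,0],[1,-0.6,0.6,-3,0,0,0],[1,-0.6,0.6,-3,0,0,0]]], "squeeze": 40}}

```text
time_s: 13.03
position: [0.5369, -0.0938, 0.1314]
tool_rot: [[0.052, 0.001, 0.999], [-0.999, -0.0, 0.052], [0.0, -1.0, 0.001]]
ft_force: [-1.6, 0.9, 5.4]
grip_width: 0.0562
```

```bash
python3 - <<'E'
from h import *
import pickle
o=env.observe();print(o['time_s'],o['position'],o['tool_rot'],o['ft_force'],o['wrist_torque'],o['grip_width'])
S=get_image('side');save(S,'s12.png',(265,115,365,225),5.4)
E
```

```text
13.0333 [ 0.53690323 -0.09383573  0.13144727] [[ 5.24044387e-02  8.43350280e-04  9.98625587e-01]
 [-9.98625856e-01 -3.73535245e-04  5.24047683e-02]
 [ 4.17217430e-04 -9.99999575e-01  8.22616491e-04]] [-1.55694619  0.90631007  5.37741904] [ 0.13922865  0.30743015 -0.0204496 ] 0.05615679870680742
```

View pics/s12.png

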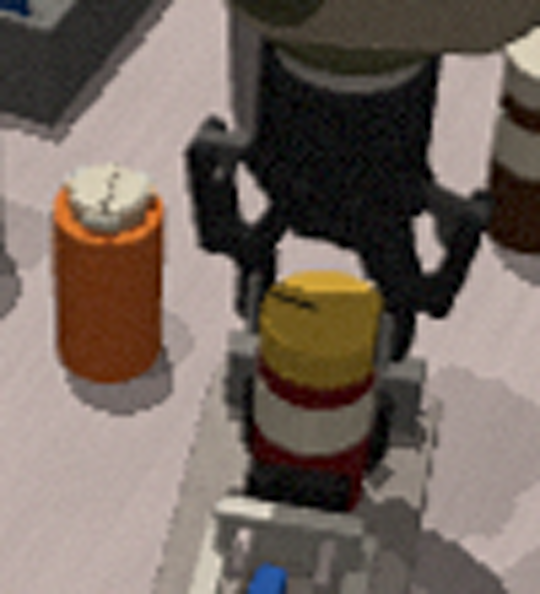

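{"method": "carry_out", "body": {"targets": [[[1,0,0,0,0,0,0],[1,0,0,0,0,0,5],[1,0,0,0,0,0,10],[1,0,0,0,0,0,15],[1,0,0,0,0,0,20],[1,0,0,0,0,0,25],[1,0,0,0,0,0,30],[1,0,0,0,0,0,30]]], "squeeze": 60}}

```text
time_s: 13.75
position: [0.5375, -0.0939, 0.1316]
tool_rot: [[0.548, 0.003, 0.836], [-0.836, -0.0, 0.548], [0.002, -1.0, 0.002]]
ft_force: [1.2, 2.1, 5.7]
grip_width: 0.0556
```

```bash
python3 - <<'E'
from h import *
import pickle
o=env.observe();print(o['time_s'],o['position'],o['tool_rot'],o['ft_force'],o['wrist_torque'],o['grip_width'])
S=get_image('side');save(S,'s13.png',(265,115,365,225),5.4)
E
```

```text
13.75 [ 0.53753784 -0.09385898  0.1315828 ] [[ 5.48158263e-01  2.62757608e-03  8.36370501e-01]
 [-8.36372669e-01 -4.42174615e-04  5.48161074e-01]
 [ 1.81015673e-03 -9.99996450e-01  1.95525115e-03]] [1.23597714 2.10255945 5.70847499] [ 0.15235286 -0.14836793 -0.07670459] 0.05560605523955829
```

View pics/s13.png

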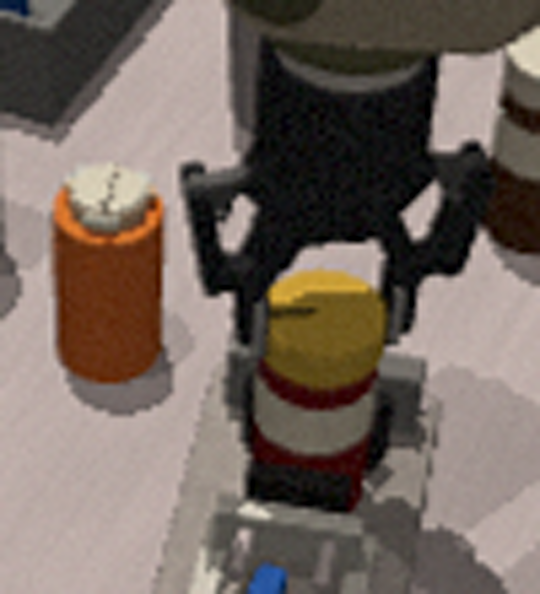

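{"method": "carry_out", "body": {"targets": [[[1,0,0,0,0,0,5],[1,0,0,0,0,0,10]]]}}

```text
time_s: 13.97
position: [0.5377, -0.0939, 0.1316]
tool_rot: [[0.684, 0.003, 0.729], [-0.729, -0.0, 0.684], [0.002, -1.0, 0.002]]
ft_force: [2.5, 1.3, 4.8]
grip_width: 0.0556
```

```bash
python3 - <<'E'
from h import *
import pickle
o=env.observe();print(o['time_s'],o['position'],o['tool_rot'][:,2],o['ft_force'],o['wrist_torque'],o['grip_width'])
E
```

```text
13.9667 [ 0.53765393 -0.0938723   0.13159784] [0.72949537 0.68398305 0.0019198 ] [2.48521138 1.2826091  4.81581062] [ 0.30318165 -0.32450622 -0.30841315] 0.05562634988846865
```

{"method": "carry_out", "body": {"targets": [[[1,0,0,0,0,0,5],[1,0,0,0,0,0,10],[1,0,0,0,0,0,15],[1,0,0,0,0,0,20],[1,0,0,0,0,0,25],[1,0,0,0,0,0,25],[1,0,0,0,0,0,25]]]}}

```text
time_s: 14.55
position: [0.538, -0.0937, 0.1316]
tool_rot: [[0.926, 0.004, 0.377], [-0.377, -0.0, 0.926], [0.004, -1.0, 0.001]]
ft_force: [4.5, 2.1, 5.4]
grip_width: 0.0555
```

```bash
python3 - <<'E'
from h import *
import pickle
o=env.observe();print(o['time_s'],o['position'],o['tool_rot'],o['ft_force'],o['wrist_torque'],o['grip_width'])
S=get_image('side');pickle.dump(S,open('p14.pkl','wb'));save(S,'s14.png',(300,155,345,205),12)
S0=pickle.load(open('first.pkl','rb'))[1]
S9=pickle.load(open('p10.pkl','rb'))[1];save(S9,'s14b.png',(300,155,345,205),12)
E
```

```text
14.55 [ 0.53797075 -0.09373248  0.1316129 ] [[ 9.26298460e-01  3.73963020e-03  3.76772050e-01]
 [-3.76773545e-01 -3.23245532e-04  9.26305345e-01]
 [ 3.58582932e-03 -9.99992955e-01  1.10957189e-03]] [4.54414597 2.11593788 5.36284401] [ 0.45596616 -0.67325989 -0.13897615] 0.05551597742573336
```

View pics/s14.png

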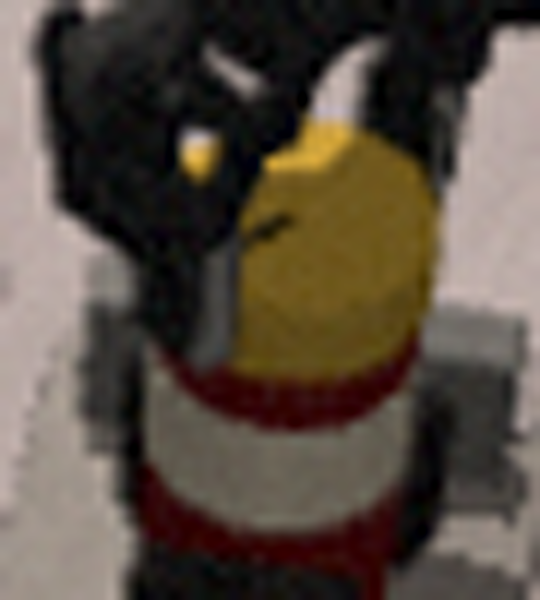

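View pics/s14b.png

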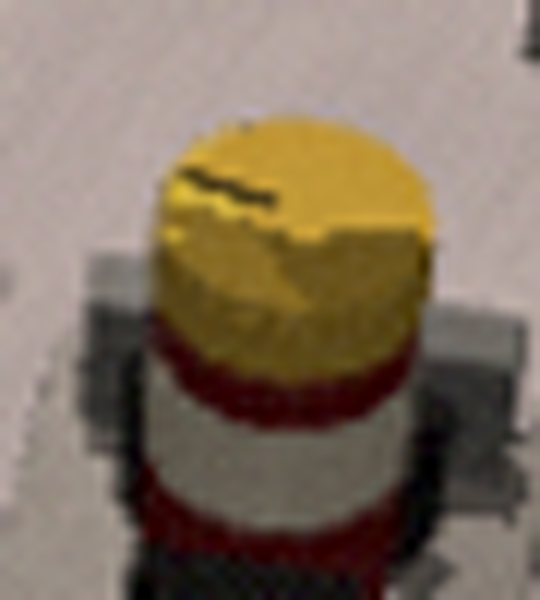

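```bash
python3 - <<'E'
from h import *
import pickle
S=pickle.load(open('p14.pkl','rb'))
f=lambda u,v:onplane(S,300+u/12-.5,155+v/12-.5,.1335)[:2]
for a,b in(((270,200),(180,172)),((290,218),(245,242))):
  d=f(*b)-f(*a);print(f(*a),np.degrees(np.arctan2(d[1],d[0])),np.linalg.norm(d))
E
```

```text
[ 0.54380226 -0.09314195] 1.7156091801445394 0.020200125378614625
[ 0.53795348 -0.09001772] 62.971401659626174 0.012065892172347303
```

{"method": "carry_out", "body": {"targets": [[[1,0,0,1,0,0,0],[1,0,0,2.5,0,0,0],[1,0,0,4,0,0,0],[1,0,0,4,0,0,0]]]}}

```text
time_s: 14.93
position: [0.537, -0.0938, 0.1347]
tool_rot: [[0.926, 0.0, 0.376], [-0.376, -0.0, 0.926], [0.0, -1.0, 0.0]]
ft_force: [2.5, -0.3, -0.8]
grip_width: 0.0558
```

```bash
python3 - <<'E'
from h import *
o=env.observe();print(o['time_s'],o['position'],o['tool_rot'][:,1],o['ft_force'],o['wrist_torque'],o['grip_width'])
E
```

```text
14.9333 [ 0.53695215 -0.09383711  0.1347351 ] [ 2.74815340e-04 -8.14570286e-05 -9.99999959e-01] [ 2.51478022 -0.31699955 -0.82870847] [ 0.0183623  -0.43669356 -0.00671386] 0.05575264906704552
```

Lifting freely; continuing up, straight.

{"method": "carry_out", "body": {"targets": [[[1,0,0,3,0,0,0],[1,0,0,7,0,0,0],[1,0,0,12,0,0,0],[1,0,0,17,0,0,0],[1,0,0,22,0,0,0],[1,0,0,27,0,0,0],[1,0,0,32,0,0,0],[1,0,0,36,0,0,0],[1,0,0,37,0,0,0],[1,0,0,37,0,0,0],[1,0,0,37,0,0,0],[1,0,0,37,0,0,0]]]}}

```text
time_s: 15.93
position: [0.5366, -0.0937, 0.1715]
tool_rot: [[0.927, -0.001, 0.374], [-0.374, 0.0, 0.927], [-0.001, -1.0, -0.0]]
ft_force: [0.6, -0.2, -0.3]
grip_width: 0.0557
```

```bash
python3 - <<'E'
from h import *
import pickle
o=env.observe();print(o['time_s'],o['position'],o['tool_rot'],o['ft_force'],o['wrist_torque'],o['grip_width'],o['qvel'])
S=get_image('side');T=get_image('top');save(S,'s15.png',(265,115,365,255),4.2);save(T,'t15.png',s=1.4);save(S,'s15f.png',s=1.4)
E
```

```text
15.9333 [ 0.53664422 -0.09373     0.17147742] [[ 9.27227154e-01 -5.63598335e-04  3.74498982e-01]
 [-3.74498916e-01  2.23397510e-04  9.27227325e-01]
 [-6.06245916e-04 -9.99999816e-01 -3.92672773e-06]] [ 0.55905556 -0.1876513  -0.32868765] [-0.02099472  0.00555699 -0.01374466] 0.05568091774238797 [ 0.06630696  0.13729669 -0.03377912  0.09225388  0.0400742   0.00665067]
```

View pics/s15.png

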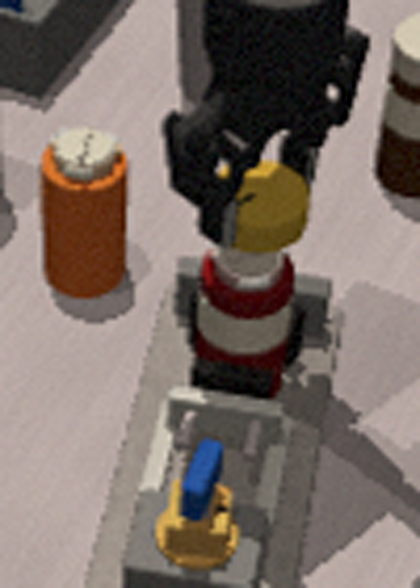

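View pics/t15.png

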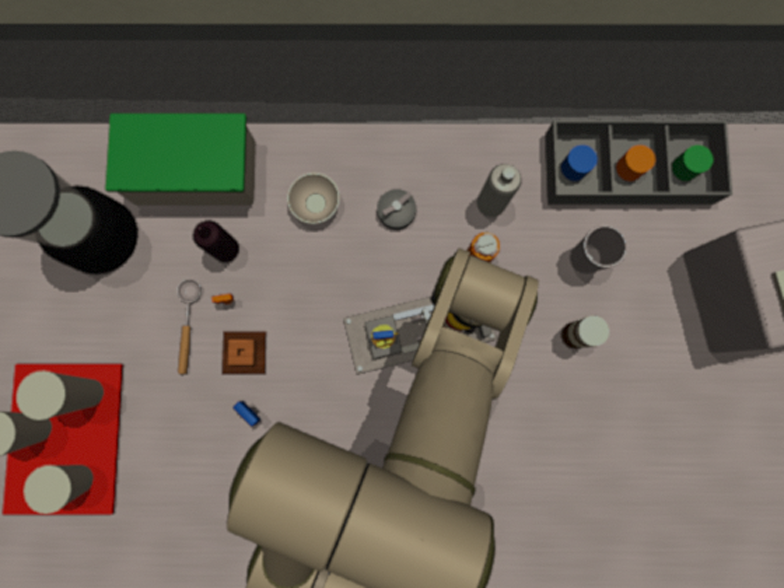

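View pics/s15f.png

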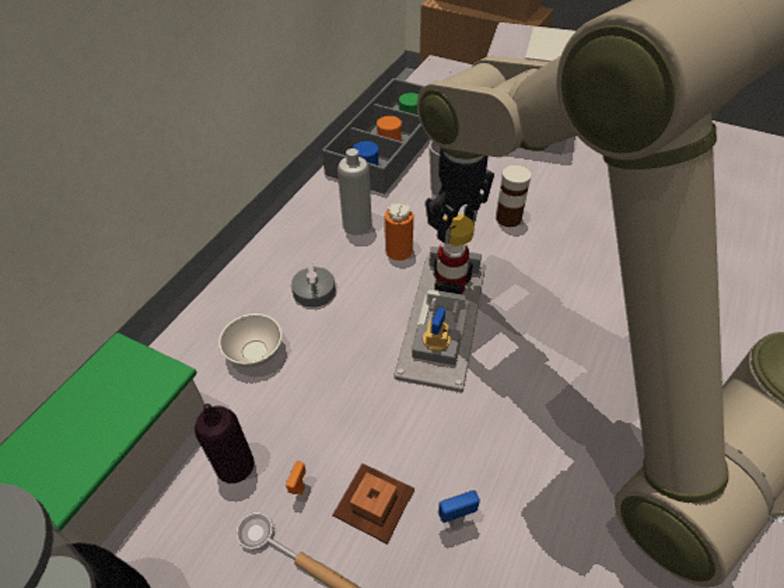

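The cap is level in the grip, about 24 mm above the neck. The key is in the lock, the jar is in the clamp, and the other objects look unmoved.

```bash
python3 -c "
from rig import env
print(env.close_job())"
```

```text
the job is handed in; nothing more can be done
None
```

The job is done and handed in at about 16 s of the 61 s allowed; the hand-in gives no verdict.

**Key and lock:**
- I took the smaller blue key from its rest, pushed it home with about 18 N at the bottom, and turned it about 101° clockwise.
- The lock's black dot turned 85°, or 1.49 rad, which matches the stop at 1.5.
- The jar shifted about 2.2–2.5 mm, so it is clamped.
- The key's head measured 91.8 mm above the table against 90 mm expected, which is within the 2 mm calibration.

**Cap:**
- I twisted it 65° anticlockwise, measured at the gripper. The cap's mark showed about 61° in the camera image, either a slight slip or pixel error, and well past the 46° where the lugs come free.
- The cap lifted off without resistance. It is held level and still, with its rim about 24 mm above the neck and its position within about 1 mm of the jar axis.

**Other checks:** in the last pictures nothing else had moved. The wrist force was near zero at the end. Nothing showed that the clamped jar turned with the cap, but its label has no mark to confirm that directly. The only evidence is the 0.31 N m felt while twisting.

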